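Hang up the scraper, then hold the soap melter's sprung lid at the mark

ROBOT

A 7-joint arm with a two-finger parallel gripper is mounted at the origin on the work surface. World frame = base frame: x ahead of the robot, y to its left, z up, the work surface at z = 0. Lengths are in m, angles in rad, forces in N, time in s.
With the tool pointing down it reaches from about 0.4 to 0.875 m from the base axis. Payload 19.3 kg.
Tool frame: the origin (TCP) lies at the very end of the fingers, on their centre line; the grasp point (between the pads) lies arm.hold_point_z behind it (arm.hold_point_z is the distance from the TCP to the grasp point, in m); z points along the fingers, x is the direction in which the jaws open and shut, and the axes are right-handed (so a half turn about z gives the same grasp; the last joint's range is limited). The gripper opens to 85 mm and grips with 20 to 120 N. Pads are 22 mm wide; open, the fingers measure 114 mm over their backs; the gripper's body (76 mm by 85 mm) begins 54 mm behind the grasp point. The pads swing forward as they close: fully open they stand 13 mm farther back than shut.
Start: joints at [-1.418, 0.521, -0.036, 1.599, 0.021, 1.021, -0.113], TCP at [0.138, 0.61, 0.199] pointing down, gripper open.
Joint ranges: [-2.91, 2.91], [-0.3, 2.13], [-1.5, 1.42], [0.17, 2.43], [-1.26, 4.41], [0.16, 1.93], [-2.52, 2.52]. Speed limits (rad/s): [1.89, 1.89, 2.39, 2.39, 3.01, 3.01, 3.01].

INTERFACE

Orientations are given as a rotation vector (axis times angle).
In Python, from bench import observe, snapshot, camera_model, ticket, arm gives the robot as it stands.
- The arm moves only by the tool apply_moves, never from a script. Its argument "targets" is a list of rows, each a list of 3 entries, a list of its own where there are three numbers: the shift along the tool's x, y, z in mm, then the turn, a rotation vector about the tool's x, y, z in degrees, then the closure, from 0 (fully open) to 1 (shut). In form: [[[tx, ty, tz], [rx, ry, rz], claw], ...]. A call has 1 to 5 rows; each row shifts and turns the pose as measured when the row begins, along the tool's axes as they then stand; what a row does not reach is not made up. A row lasts 1/12 s, in which the tool goes at most 41.7 mm and 7.16 degrees, less where a joint would pass 70% of its speed; a pose out of reach is approached as far as the arm can. A call with a gripper value outside its range is refused whole. The fingers move at their own pace and stop on an object; "force" is the grip in N (left out, the last holds). Time passes only in rows, so rows that do not move let the fingers close. It gives the time, the measured TCP pose, the force and the opening at its end, in the units of the state.
- observe(): the state, without advancing time (a new reading comes with each control period).
- snapshot(name): name is "side" or "top" or "wrist"; returns (picture, depth): 400x640x3 uint8, blue, green, red; 400x640 float32, m along the optical axis (not along the pixel's ray), 0 where there is no reading.
- camera_model(name): a dict with "camera_matrix" (3x3 intrinsics, pixels), "k1" (the pictures are not rectified: a ray, as slopes to the right and down, at radius r is drawn at 1 + k1 r^2 times it, then the intrinsics apply), "R" (3x3) and "t" (3): a world point X has camera coordinates R X + t; the wrist camera has in their place "mount" (4x4, takes a point from camera to tool coordinates, whose origin is the TCP and whose axes are the tool frame's). Camera axes: x right, y down, z forward; pixel columns grow to the right and rows downward; lengths in m; the calibration is good to about 2 mm. A picture is of the moment at which its call begins: read the wrist's pose just before it. camera_model takes no time and is no camera call.
- ticket.finish_job(): hands the job in, once; it reports no verdict.
The state is a dict: "clock": time; "q": joint angles; "joint_velocities": joint speeds; "joint_efforts": joint torques, N m; "position": TCP position; "orientation": TCP orientation; "force": force on the tool from outside, world axes, zero at the start; "moment": the same for the moment, N m; "opening": opening from 0.0 (shut) to 1.0 (fully open).
Only numpy, scipy, OpenCV 4.12 (cv2) and the standard library are available. Lean on these libraries where they do the work, as an engineer would, in place of code of your own. Each camera call takes 0.05 s, during which the arm holds its last target. There are 200 camera calls.

TASK

Get the soap melter ready for a colleague to reload: lift the scraper out of its wooden block and hang it by its hole on the slanting peg of the small stand, while the lid is still shut. Then take the melter's sprung lid by its black bar handle, raise it until it lies level with the red mark arm beside it, and finish while still holding it there, because it springs shut if let go. Do not disturb the red arm, the soap bars or the bottle.

Things in the scene. Friction and masses are not known exactly. Their poses are not given: they have to be found in the camera images.
- scraper: Loose scraper, about 0.25 kg, heavier below its hole, 115 mm tall: steel plate 5 mm thick (x), 70 mm wide (y), z 0 to 82 mm, under a wooden grip strip 20 mm thick, 70 mm wide, z 81 to 115 mm. Origin: middle of the lower edge, z up the tool, x normal to the plate (faces alike). Grip the strip across x, about 100 mm above the origin. Starts upright in the block's slot.
- scraper_eye (a point): Centre of the scraper's round hole, 22 mm in diameter through the plate along scraper x, 58 mm above the scraper's origin, on its centre line.
- block: Fixed wooden block 100 x 120 x 33 mm (x, y, z) with a slot along its y, 8 mm wide, 76 mm long and 25 mm deep, in which the scraper stands; origin at the centre of its underside. The scraper can only be drawn straight up.
- stand: Fixed steel stand: a round base of radius 50 mm, 12 mm high, with a 10 mm thick rod rising from its middle to 115 mm and there bending forward into the peg. Origin at the centre of the underside of the base, z up; the peg points along the stand's -x. Nothing stands above the peg.
- peg_root (a point): Where the peg begins, at the bend of the rod's axis, 115 mm above the stand's origin.
- peg_tip (a point): Free end of the peg's axis, 55 mm out along the stand's -x and 15 mm higher than the root (slanting up, so that a hung tool stays on). The peg is round, 10 mm thick, with a rounded end.
- melter: Fixed white soap melter, tank 200 x 240 x 115 mm (x, y, z), closed by an aluminium lid. Origin at the centre of its underside; x points from its front (control knob) to the hinge side at the back.
- lid (a joint): Angle of the aluminium lid in rad: 0 shut (start), growing as its front edge rises, to 1.2. A spring and its weight pull it shut: it takes about 5 N at the handle near shut and about 8 N at 0.7 rad, and it falls shut when released. The lid is 210 x 240 x 12 mm; its underside lies at the hinge height.
- lid_hinge (a point): Point on the lid's hinge axis, middle of the back edge, 100 mm behind the melter's centre along its x and 115 mm above its underside; the axis runs along the melter's y.
- lid_handle (a point): Black round bar on the lid near its front edge: 14 mm thick, 124 mm long along its y, posts at both ends (104 mm free between). The point is the middle of the bar's axis, 165 mm in front of the hinge axis and 52 mm above it when shut (40 mm above the lid's top, 33 mm free under the bar). Turns with the lid. Pinch it from above, one finger in front, one behind.
- mark (a joint): Angle of the red mark arm in rad, on the same scale as the lid: when the lid's angle equals this value the lid lies level with the arm. The arm lies just outside the lid's left (+y) edge, pivots 6 mm above the hinge axis and is stiff; it is set differently each time, 0.4 to 0.7 rad.
- mark_tip (a point): Middle of the red flag (30 x 18 mm) at the arm's free end, 222 mm from the pivot, on the line of the lid's mid-thickness when the lid is level with the arm.
- soap_a: Loose white soap bar 60 x 45 x 35 mm on the wooden board in front of the robot; origin at the centre of its underside. Leave alone.
- soap_b: Loose yellow soap bar 45 x 45 x 40 mm on the same board; origin at the centre of its underside. Leave alone.
- bottle: Loose amber bottle 48 mm in diameter, 110 mm tall, standing beyond the work; origin at the centre of its underside. Leave alone.
Mind the look-alikes: they are no part of the job. Of the things that look like the scraper, the larger one is meant.

How it is judged:
On the way:
1. the scraper hangs by its hole on the peg, let go and at rest, with the lid still shut (x of scraper_eye in the frame of stand between -0.055 and 0.005 m and y of scraper_eye in the frame of stand between -0.014 and 0.014 m and z of scraper_eye in the frame of stand between 0.095 and 0.14 m and angle between the x axis of scraper and the x axis of stand, either way round below 0.7 rad and angle between scraper's own z axis and vertical below 0.5 rad and contact force between scraper and stand above 0.3 N and contact force between scraper and the fingers below 0.1 N and linear speed of scraper below 0.03 m/s and value of joint lid below 0.1 rad), for 0.3 s.
At the end, for the whole second after the job is handed in: Scraper hung by its hole on the peg, upright within 0.5 rad, released, still; fingers hold the lid by its handle (over 2 N), still, within 0.07 rad of the red arm, nothing else propping it; red arm moved under 12 mm, soap bars and bottle under 30 mm (x of scraper_eye in the frame of stand between -0.055 and 0.005 m and y of scraper_eye in the frame of stand between -0.014 and 0.014 m and z of scraper_eye in the frame of stand between 0.095 and 0.14 m and angle between the x axis of scraper and the x axis of stand, either way round below 0.7 rad and angle between scraper's own z axis and vertical below 0.5 rad and contact force between scraper and stand above 0.3 N and contact force between scraper and the fingers below 0.1 N and linear speed of scraper below 0.03 m/s and angle between the x axis of lid_handle and the x axis of mark_tip, either way round below 0.07 rad and value of joint lid above 0.3 rad and velocity of joint lid between -0.05 and 0.05 rad/s and contact force between the fingers and melter above 2 N and distance between the grasp point and lid_handle below 0.06 m and distance of mark_tip from where it was at the start of the episode below 0.012 m and contact force between melter and scraper below 0.05 N and contact force between melter and soap_a below 0.05 N and contact force between melter and soap_b below 0.05 N and contact force between melter and bottle below 0.05 N and distance of each of soap_a, soap_b, bottle from where it was at the start of the episode below 0.03 m); the arm keeps its last pose, push and grip.
It fails at once if a soap bar or the bottle is pushed away or tipped over (distance of any of soap_a, soap_b, bottle from where it was at the start of the episode above 0.03 m or angle between any of soap_a, soap_b, bottle's own z axis and vertical above 0.5 rad).
It fails at once if the red mark arm is pushed out of its setting (distance of mark_tip from where it was at the start of the episode above 0.012 m).
It also fails if it takes over 58 s, if anything falls off the work surface, if the arm or the gripper's body presses on something with over 40 N, if the wrist force passes 120 N, or if a joint passes its speed limit or range.

## Working session

There is one attempt and no reset: what is moved stays moved. The work goes in short steps, Python scripts to look and compute and a tool call to move; the robot and the scene stay as the last step left them, time stands still between calls to the robot, and variables do not carry over. Pictures are saved under pics/ and viewed, about 8 in all and at most 12, crops included, and the job is handed in when it is done.

Besides the shell and the picture viewer there is one more tool, called in YAML: its name, and indented under it one key for each argument. apply_moves: Moves the arm, as the interface text tells. Its arguments: {"type":"object","properties":{"targets":{"type":"array"},"force":{"type":"number"}},"required":["targets"]}

```bash
mkdir -p pics; ls; python3 - <<'E'
from bench import observe, snapshot, camera_model, ticket, arm
import cv2,numpy as np
print(observe()); print(arm.hold_point_z)
for n in ("side","top","wrist"):
    p,d=snapshot(n); cv2.imwrite(f"pics/{n}0.png",p); np.save(f"{n}0.npy",d); print(n,camera_model(n),(d>0).mean())
E
```

```text
pics
{'clock': 0.0, 'q': array([-1.41822209,  0.52203917, -0.03637587,  1.59996233,  0.02121411,
        1.02107376, -0.11279841]), 'joint_velocities': array([ 0.00141389, -0.00098822, -0.00130626, -0.00043452, -0.00041913,
       -0.00039306,  0.00047412]), 'joint_efforts': array([ 1.77866223e-03, -9.27094889e+01,  1.98068999e+00, -3.69928694e+01,
        1.78394420e-02,  8.16714135e-03, -8.98228905e-05]), 'position': array([0.13802043, 0.60921566, 0.19852588]), 'orientation': array([ 2.45399068e+00,  1.96033754e+00, -1.28124473e-03]), 'force': array([ 0.10419757, -0.01491124, -0.21881077]), 'moment': array([ 0.0107543 , -0.02349787,  0.01595872]), 'opening': 1.0018832040404029}
0.0187
side {'camera_matrix': array([[402.11328157,   0.        , 315.9002133 ],
       [  0.        , 402.11328157, 197.07770574],
       [  0.        ,   0.        ,   1.        ]]), 'k1': -0.005204013720320447, 'R': array([[ 0.95724986, -0.28865491,  0.01873651],
       [-0.20595727, -0.72562077, -0.65654863],
       [ 0.20311159,  0.62462217, -0.75405095]]), 't': array([-0.53675292,  0.20559902,  0.85916
[... 313 characters left out ...]
0.16743412],
       [ 0.16756985, -0.01564659, -0.98573603]]), 't': array([-0.00771538,  0.56426452,  1.16488133])} 0.9961171875
wrist {'camera_matrix': array([[280.91486124,   0.        , 313.15286595],
       [  0.        , 280.91486124, 201.80975384],
       [  0.        ,   0.        ,   1.        ]]), 'k1': 0.006451814887506544, 'mount': array([[ 9.99999494e-01, -8.81180770e-04,  4.85653212e-04,
         8.45923873e-04],
       [ 6.90591090e-04,  9.52152015e-01,  3.05624057e-01,
        -7.75226294e-02],
       [-7.31725725e-04, -3.05623567e-01,  9.52152141e-01,
        -1.73371953e-01],
       [ 0.00000000e+00,  0.00000000e+00,  0.00000000e+00,
         1.00000000e+00]])} 0.99588671875
```

View pics/top0.png

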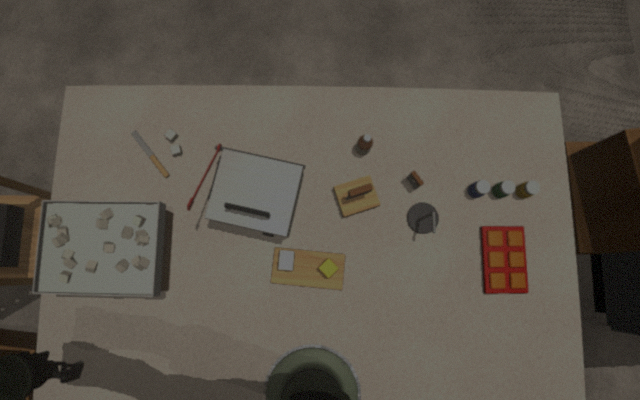

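View pics/side0.png

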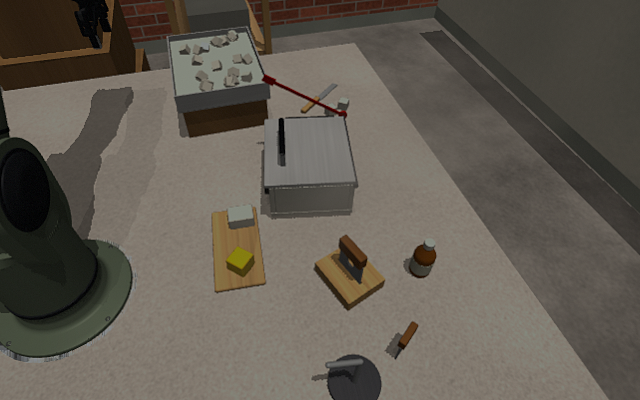

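Top view, candidates for the scraper: the upright one in the block at px (358,190), and a small lying look-alike at (414,180), with a spatula-like knife at (150,155). I choose (358,190), the larger one standing in the slot. The stand is at (423,217), the melter handle at (247,211) and the red arm runs from (219,148) to (190,205).

```bash
cat > h.py <<'E'
from bench import observe, snapshot, camera_model, ticket, arm
import cv2,numpy as np
from scipy.spatial.transform import Rotation as Ro
def cloud(n,d,pose=None):
    m=camera_model(n);K=m["camera_matrix"]
    v,u=np.mgrid[0:400,0:640].astype(float)
    x=(u-K[0,2])/K[0,0];y=(v-K[1,2])/K[1,1];X,Y=x.copy(),y.copy()
    for _ in range(8):
        s=1+m["k1"]*(X*X+Y*Y);X,Y=x/s,y/s
    P=np.stack([X*d,Y*d,d],-1)
    if n=="wrist":
        M=m["mount"];P=P@M[:3,:3].T+M[:3,3]
        p,o=pose;return P@Ro.from_rotvec(o).as_matrix().T+p
    return (P-m["t"])@m["R"]
def pca(Q):
    c=Q.mean(0);w,V=np.linalg.eigh(np.cov((Q-c).T));return c,V[:,::-1].T,np.sqrt(w[::-1])
E
python3 - <<'E'
from h import *
np.set_printoptions(precision=4,suppress=True)
for n in ("top","side"):
    p=cv2.imread(f"pics/{n}0.png");d=np.load(f"{n}0.npy");P=cloud(n,d);np.save(n+"P.npy",P)
    hsv=cv2.cvtColor(p,cv2.COLOR_BGR2HSV);Z=P[...,2];X=P[...,0];Y=P[...,1];ok=d>0
    print(n)
    def rep(l,m):
        Q=P[m&ok]
        if len(Q)<5: print(l,len(Q));return
        c,V,w=pca(Q);print(l,len(Q),'mean',c,'min',Q.min(0),'max',Q.max(0),'ax',V[0],w)
    W=np.zeros(Z.shape,bool)
    def box(a): 
        b=W.copy();b[a[1]:a[3],a[0]:a[2]]=1;return b
    bx={'top':dict(scr=(330,170,385,222),st=(398,190,450,250),mel=(195,140,315,245),red=(175,135,235,215),bot=(350,130,380,160),sa=(270,245,350,295)),
        'side':dict(scr=(305,225,395,312),st=(305,340,395,400),mel=(255,110,365,215),red=(255,65,355,125),bot=(405,235,440,280),sa=(205,200,270,295))}[n]
    rep('grip',box(bx['scr'])&(Z>.085)); 
    rep('blocktop',box(bx['scr'])&(abs(Z-.033)<.006))
    rep('peg',box(bx['st'])&(Z>.09)); rep('base',box(bx['st'])&(abs(Z-.012)<.006))
    rep('handle',box(bx['mel'])&(hsv[...,2]<45)&(Z>.145))
    lm=box(bx['mel'])&(abs(Z-.127)<.01)&(hsv[...,1]<90)
    rep('lidtop',lm)
    k=cv2.minAreaRect(P[lm&ok][:,:2].astype(np.float32));print(k, cv2.boxPoints(k))
    rm=box(bx['red'])&(hsv[...,1]>130)&((hsv[...,0]<8)|(hsv[...,0]>172))
    rep('red',rm)
    Q=P[rm&ok];Q=Q[np.argsort(Q[:,0])];print(Q[:3],Q[-3:])
    rep('bottle',box(bx['bot'])&(Z>.06));rep('soap',box(bx['sa'])&(Z>.025))
t=cv2.imread("pics/top0.png")
a=cv2.resize(t[160:250,330:450],None,fx=6,fy=6,interpolation=cv2.INTER_CUBIC)
cv2.imwrite("pics/crop1.png",cv2.convertScaleAbs(a,alpha=1.8))
E
```

```text
top
grip 205 mean [ 0.5925 -0.1329  0.1195] min [ 0.5755 -0.1678  0.0892] max [ 0.6139 -0.0992  0.1287] ax [-0.3274  0.9413 -0.0816] [0.021  0.0085 0.0054]
blocktop 1013 mean [ 0.5914 -0.1324  0.0332] min [ 0.5296 -0.207   0.0273] max [ 0.6596 -0.0637  0.0389] ax [ 0.2062 -0.9785 -0.0007] [0.0364 0.0312 0.0023]
peg 89 mean [ 0.5037 -0.341   0.124 ] min [ 0.4717 -0.3484  0.0924] max [ 0.5346 -0.3341  0.1357] ax [-0.9122  0.0615  0.405 ] [0.0207 0.0056 0.0029]
base 701 mean [ 0.53   -0.3396  0.012 ] min [ 0.431  -0.4337  0.006 ] max [ 0.6097 -0.2665  0.0178] ax [-0.8713  0.4907 -0.0015] [0.0282 0.0254 0.0024]
handle 153 mean [0.5243 0.1827 0.1722] min [0.5084 0.1242 0.1464] max [0.5396 0.2391 0.1789] ax [-0.2114 -0.9773  0.0129] [0.0352 0.0038 0.0024]
lidtop 6042 mean [0.5878 0.1709 0.1269] min [0.458  0.0259 0.117 ] max [0.7271 0.309  0.1356] ax [-0.2563 -0.9666  0.0005] [0.0716 0.0621 0.0024]
((0.590634822845459, 0.18277184665203094), (0.2697264552116394, 0.22075065970420837), 76.36994171142578) [[0.4516 0.0777]
 [0.6661 0.0257]
 [0.7297 0.2878]
 [0.5151 0.3398]]
red 39 mean [0.5996 
[... 1538 characters left out ...]
, 0.21510998904705048), 77.44090270996094) [[0.4551 0.0702]
 [0.6651 0.0234]
 [0.7212 0.2754]
 [0.5113 0.3221]]
red 311 mean [0.6113 0.3123 0.1805] min [ 0.5138  0.2696 -0.0019] max [0.7916 0.7066 0.2506] ax [ 0.7169  0.2733 -0.6414] [0.0881 0.0666 0.0033]
[[0.5138 0.3159 0.2382]
 [0.5143 0.3171 0.2401]
 [0.5167 0.3183 0.2362]] [[0.7556 0.4283 0.0201]
 [0.7856 0.4439 0.0029]
 [0.7916 0.4408 0.0001]]
bottle 437 mean [ 0.7494 -0.1655  0.0839] min [ 0.7317 -0.1825  0.0602] max [ 0.7756 -0.1403  0.1121] ax [0.2378 0.2426 0.9405] [0.0165 0.0109 0.0064]
soap 1015 mean [0.3823 0.0085 0.045 ] min [ 0.3415 -0.0766  0.0252] max [0.4671 0.1034 0.0696] ax [-0.1746 -0.9845  0.0149] [0.0651 0.0159 0.007 ]
```

View pics/crop1.png

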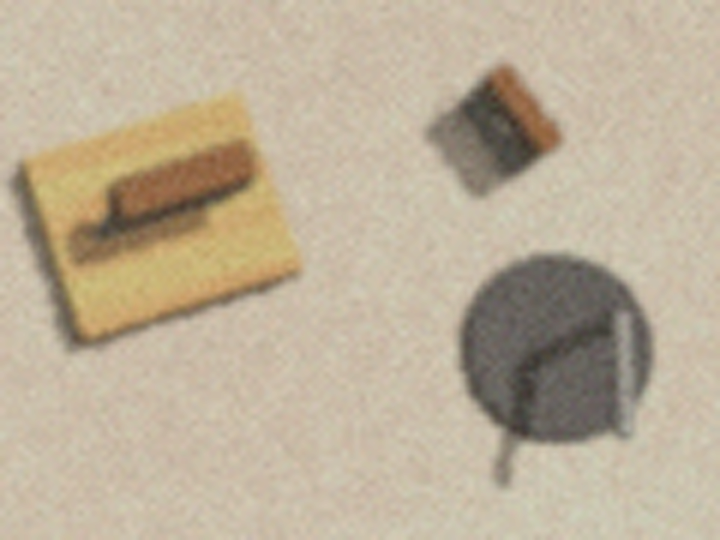

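The crop confirms the larger scraper, upright in the block; the small one lies flat at (500,130) in the crop. The stand's peg runs from (622,310) to (628,435), pointing toward the robot. Moving above the scraper now.

apply_moves:
  targets:
    - [[-10,10,-20],[0,0,0],0]
    - [[-28,27,-12],[0,0,0],0]
    - [[-28,27,-12],[0,0,0],0]
    - [[-28,27,-12],[0,0,0],0]
    - [[-28,27,-12],[0,0,0],0]
  force: 40

```text
clock: 0.57
position: [0.2225, 0.463, 0.2637]
orientation: [2.442, 1.973, -0.012]
force: [1.5, 0.7, -0.7]
opening: 1.0
```

apply_moves:
  targets:
    - [[-28,27,-6],[0,0,0],0]
    - [[-28,27,-6],[0,0,0],0]
    - [[-28,27,-6],[0,0,0],0]
    - [[-28,27,-6],[0,0,0],0]
    - [[-28,27,-6],[0,0,0],0]

```text
clock: 0.98
position: [0.3281, 0.289, 0.2968]
orientation: [2.442, 1.975, -0.01]
force: [2.3, 0.9, 0.6]
opening: 0.999
```

apply_moves:
  targets:
    - [[-28,27,0],[0,0,0],0]
    - [[-28,27,0],[0,0,0],0]
    - [[-28,27,0],[0,0,0],0]
    - [[-28,27,0],[0,0,0],0]
    - [[-28,27,0],[0,0,0],0]

```text
clock: 1.4
position: [0.4338, 0.1144, 0.2992]
orientation: [-2.442, -1.976, 0.003]
force: [1.3, 1.3, -0.0]
opening: 0.998
```

apply_moves:
  targets:
    - [[-28,27,4],[0,0,0],0]
    - [[-28,27,4],[0,0,0],0]
    - [[-28,27,4],[0,0,0],0]
    - [[-28,27,4],[0,0,0],0]
    - [[-28,27,4],[0,0,0],0]

```text
clock: 1.82
position: [0.54, -0.0604, 0.2799]
orientation: [2.44, 1.977, 0.002]
force: [0.6, 1.7, 1.1]
opening: 0.999
```

apply_moves:
  targets:
    - [[0,0,6],[0,0,6.5],0]
    - [[0,0,6],[0,0,6.5],0]
    - [[0,0,6],[0,0,6.5],0]
    - [[0,0,6],[0,0,6.5],0]
    - [[0,0,6],[0,0,6.5],0]

```text
clock: 2.23
position: [0.5422, -0.0727, 0.2475]
orientation: [2.909, 1.173, -0.001]
force: [-0.0, 1.7, 0.5]
opening: 0.998
```

apply_moves:
  targets:
    - [[0,0,6],[0,0,6.5],0]
    - [[0,0,6],[0,0,6.5],0]
    - [[0,0,6],[0,0,6.5],0]
    - [[0,0,6],[0,0,6.5],0]
    - [[0,0,0],[0,0,0],0]

```text
clock: 2.65
position: [0.5411, -0.0728, 0.2207]
orientation: [3.105, 0.442, -0.004]
force: [-0.2, -1.2, 0.5]
opening: 0.999
```

```bash
cat >> h.py <<'E'
def wr(name):
    o=observe();p,d=snapshot("wrist");cv2.imwrite(f"pics/{name}.png",p)
    return p,d,cloud("wrist",d,(o["position"],o["orientation"])),o
def todo(target,yaw,o=None):
    "remaining move in tool axes: mm, deg"
    o=o or observe();R=Ro.from_rotvec(o["orientation"])
    T=Ro.from_euler('z',yaw,degrees=True)*Ro.from_rotvec([np.pi,0,0])
    print("shift",np.round(R.inv().apply(np.array(target)-o["position"])*1e3,1),"turn",np.round((R.inv()*T).as_rotvec(degrees=True),2))
E
python3 - <<'E'
from h import *
np.set_printoptions(precision=4,suppress=True)
p,d,P,o=wr("w1");ok=d>0
X,Y,Z=P[...,0],P[...,1],P[...,2]
hv=cv2.cvtColor(p,cv2.COLOR_BGR2HSV)
near=(abs(X-.592)<.07)&(abs(Y+.135)<.07)&ok
g=near&(Z>.112)&(Z<.14);Q=P[g];print(len(Q),Q.min(0),Q.max(0))
k=cv2.minAreaRect(Q[:,:2].astype(np.float32));print(k);print(np.median(Q[:,2]))
b=(abs(X-.592)<.1)&(abs(Y+.135)<.1)&ok&(abs(Z-.033)<.004);print(cv2.minAreaRect(P[b][:,:2].astype(np.float32)))
todo((.592,-.135,.22),19.5,o)
E
```

```text
1115 [ 0.5761 -0.1684  0.112 ] [ 0.6151 -0.0975  0.1235]
((0.5956367254257202, -0.13247796893119812), (0.019916122779250145, 0.0694752037525177), 18.642921447753906)
0.12123984194704722
((0.596360981464386, -0.1330321729183197), (0.10028249770402908, 0.12100253999233246), 18.615610122680664)
shift [31.5 74.   0.9] turn [ 0.26  0.18 -3.29]
```

View pics/w1.png

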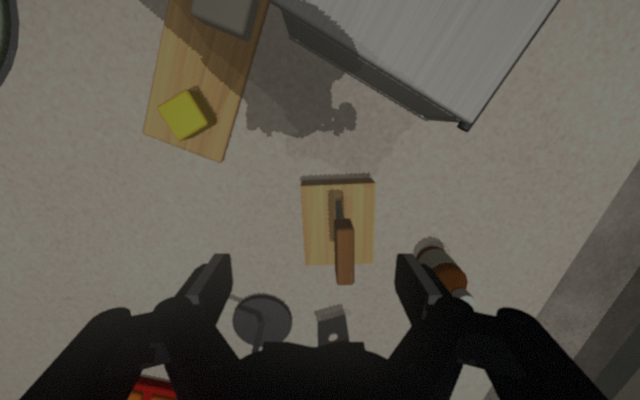

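The wrist view shows the scraper's grip at (344,250) in its block. It measures 20×69.5 mm at yaw 18.6°, which matches the real scraper.

apply_moves:
  targets:
    - [[18,37,10],[0,0,-1.2],0]
    - [[18,37,10],[0,0,-1.2],0]
    - [[0,0,0],[0,0,0],0]

```text
clock: 2.95
position: [0.5999, -0.1305, 0.2018]
orientation: [3.089, 0.555, -0.001]
force: [0.3, -0.8, 0.8]
opening: 1.004
```

```bash
python3 - <<'E'
from h import *
todo((.596,-.133,.092),18.6)
E
```

```text
shift [ -4.3   0.7 109.8] turn [0.16 0.08 1.76]
```

apply_moves:
  targets:
    - [[-4,0.7,20],[0,0,1.7],0]
    - [[0,0,30],[0,0,0],0]
    - [[0,0,30],[0,0,0],0]
    - [[0,0,15],[0,0,0],0]
    - [[0,0,0],[0,0,0],0]

```text
clock: 3.37
position: [0.5987, -0.1364, 0.1048]
orientation: [3.091, 0.539, 0.004]
force: [-0.3, -0.3, -0.4]
opening: 1.0
```

```bash
python3 - <<'E'
from h import *
todo((.596,-.133,.092),18.6)
E
```

```text
shift [-1.4 -4.1 12.8] turn [ 0.24 -0.1   1.2 ]
```

apply_moves:
  targets:
    - [[-1.4,-4,6],[0,0,1.2],0]
    - [[0,0,6],[0,0,0],0]
    - [[0,0,0],[0,0,0],0]

```text
clock: 3.62
position: [0.5965, -0.133, 0.0939]
orientation: [3.096, 0.513, 0.006]
force: [0.5, 0.1, 0.3]
opening: 1.001
```

```bash
python3 - <<'E'
from h import *
todo((.596,-.133,.092),18.6)
E
```

```text
shift [-0.5 -0.1  1.9] turn [ 0.24 -0.18  0.22]
```

Aligned. Closing with moderate force, then lifting.

apply_moves:
  targets:
    - [[0,0,2],[0,0,0],0.6]
    - [[0,0,0],[0,0,0],0.8]
    - [[0,0,0],[0,0,0],1]
    - [[0,0,0],[0,0,0],1]
    - [[0,0,0],[0,0,0],1]
  force: 50

```text
clock: 4.03
position: [0.5983, -0.1327, 0.0949]
orientation: [3.094, 0.518, 0.013]
force: [0.3, -0.2, -0.1]
opening: 0.3
```

apply_moves:
  targets:
    - [[0,0,0],[0,0,0],1]
    - [[0,0,0],[0,0,0],1]
    - [[0,0,0],[0,0,0],1]
    - [[0,0,0],[0,0,0],1]
    - [[0,0,0],[0,0,0],1]

```text
clock: 4.45
position: [0.5986, -0.1328, 0.0954]
orientation: [3.094, 0.518, 0.014]
force: [0.0, 0.4, 0.1]
opening: 0.002
```

Opening is 0: the fingers are empty or the strip got squeezed out. Looking before anything else.

```bash
python3 - <<'E'
from h import *
p,d,P,o=wr("w2")
s,ds=snapshot("side");cv2.imwrite("pics/s2.png",s)
a=p[100:400,200:480];b=cv2.resize(s[200:330,290:410],(277,300))
cv2.imwrite("pics/c2.png",cv2.convertScaleAbs(cv2.resize(np.hstack([a,b]),None,fx=1.4,fy=1.4),alpha=1.6))
print(o)
E
```

```text
{'clock': 4.45, 'q': array([-0.22978773,  0.69046289,  0.5317971 ,  1.75094294, -0.45781426,
        0.8156661 ,  0.84995474]), 'joint_velocities': array([ 1.83233327e-03,  2.38743177e-04,  7.51291266e-05, -8.10579238e-04,
        6.60162949e-04,  6.61719327e-04,  3.80051679e-04]), 'joint_efforts': array([-8.50205863e-03, -9.23409605e+01,  1.68766701e+01, -2.87301189e+01,
        8.09173740e-03, -5.30313235e-02,  1.77091210e-04]), 'position': array([ 0.59858946, -0.13277054,  0.09542953]), 'orientation': array([3.09392013, 0.51777893, 0.0140004 ]), 'force': array([0.04595519, 0.37387283, 0.14635805]), 'moment': array([-0.01602514,  0.04532819, -0.06205984]), 'opening': 0.0018605747845681468}
```

View pics/c2.png

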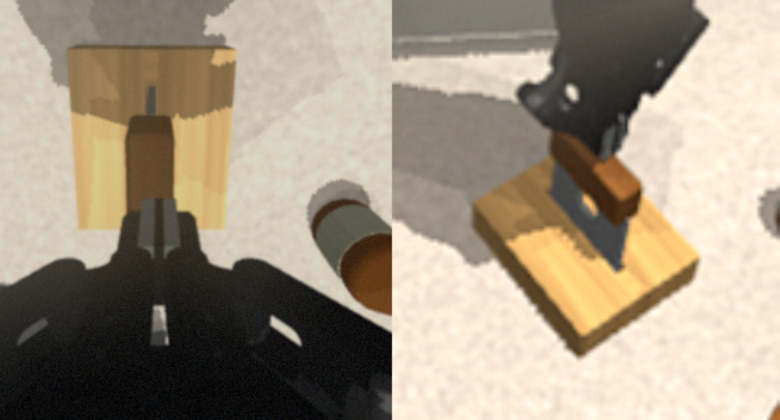

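```bash
python3 - <<'E'
from h import *
np.set_printoptions(precision=4,suppress=True)
p,d,P,o=wr("w3");
for v in range(165,290,6): print(v,P[v,313],p[v,313],d[v,313])
s,ds=snapshot("side");S=cloud("side",ds)
hv=cv2.cvtColor(s,cv2.COLOR_BGR2HSV)
m=np.zeros(ds.shape,bool);m[225:312,305:395]=1
g=m&(S[...,2]>.06)&(hv[...,1]>120)&(hv[...,0]<14);Q=S[g];print(len(Q),Q.min(0),Q.max(0),np.percentile(Q,[5,50,95],axis=0))
k=m&(S[...,2]>.07)&(hv[...,1]<100);print('finger',S[k].min(0),np.percentile(S[k],[1,5,20],axis=0))
E
```

```text
165 [ 0.5888 -0.0997  0.0277] [40 63 80] 0.24265662
171 [ 0.5902 -0.1041  0.0311] [41 64 80] 0.24086154
177 [ 0.5919 -0.1089  0.0318] [39 63 78] 0.24181494
183 [ 0.588  -0.0992  0.0938] [26 40 52] 0.1795886
189 [ 0.5877 -0.0991  0.109 ] [22 36 48] 0.16510485
195 [ 0.5877 -0.0994  0.1204] [27 42 54] 0.15431377
201 [ 0.5887 -0.1023  0.1217] [30 45 63] 0.1540838
207 [ 0.5898 -0.1055  0.1218] [24 43 60] 0.15500873
213 [ 0.591  -0.1088  0.1219] [31 46 63] 0.15601942
219 [ 0.592  -0.112   0.1224] [26 46 60] 0.15657155
225 [ 0.5934 -0.1159  0.1212] [23 42 60] 0.15896331
231 [ 0.5945 -0.119   0.1221] [27 44 60] 0.15912585
237 [ 0.5956 -0.1222  0.1228] [26 44 61] 0.159586
243 [ 0.5951 -0.1213  0.1325] [26 33 38] 0.15003742
249 [ 0.5951 -0.1213  0.1392] [17 26 33] 0.14362061
255 [ 0.5949 -0.1211  0.1459] [21 29 33] 0.13719048
261 [ 0.5949 -0.1211  0.1517] [24 31 34] 0.13168444
267 [ 0.5947 -0.1209  0.1574] [22 30 33] 0.12615502
273 [ 0.5948 -0.1212  0.1618] [22 28 33] 0.122044414
279 [ 0.5954 -0.1231  0.1634] [22 27 31] 0.12116966
285 [ 0.5965 -0.1261  0.1631] [19 25 29] 0.122404456
97 [ 0.5634 -0.1709  0.0947] [ 0.6096 -0.1093  0.1875] [[ 0.5758 -0.1691  0.0988]
 [ 0.5863 -0.1418  0.1152]
 [ 0.6045 -0.1131  0.139 ]]
finger [ 0.3816 -0.5424  0.0706] [[ 0.3816 -0.5424  0.0722]
 [ 0.5388 -0.1672  0.0911]
 [ 0.5522 -0.1562  0.1604]]
```

The side-by-side crop shows the fingers shut just above the strip. Depth says the shut fingertips are at z≈0.125–0.13 while the reported TCP is 0.095, so the tips end about 32 mm short of the reported TCP. The open fingers in w1 were short by the same amount. The scraper is unmoved. I'll open, go 33 mm lower and grip again.

apply_moves:
  targets:
    - [[0,0,0],[0,0,0],0]
    - [[0,0,0],[0,0,0],0]
    - [[0,0,0],[0,0,0],0]
    - [[0,0,0],[0,0,0],0]
    - [[0,0,0],[0,0,0],0]

```text
clock: 5.07
position: [0.5986, -0.1328, 0.0953]
orientation: [3.094, 0.518, 0.014]
force: [0.8, -0.1, -0.5]
opening: 0.711
```

apply_moves:
  targets:
    - [[-2,0,0],[0,0,0],0]
    - [[0,0,0],[0,0,0],0]
    - [[0,0,8],[0,0,0],0]
    - [[0,0,8],[0,0,0],0]
    - [[0,0,0],[0,0,0],0]

```text
clock: 5.48
position: [0.5967, -0.1334, 0.078]
orientation: [3.094, 0.518, 0.015]
force: [-0.1, -0.9, 0.0]
opening: 1.001
```

```bash
python3 - <<'E'
from h import *
p,d,P,o=wr("w4");R=Ro.from_rotvec(o["orientation"])
T=R.inv().apply((P-o["position"]).reshape(-1,3)).reshape(P.shape)
m=(d>0)&(d<.165)&(abs(T[...,0])>.025)&(abs(T[...,0])<.07)&(abs(T[...,1])<.03)
for s in(-1,1):
    Q=T[m&(T[...,0]*s>0)];print(s,len(Q),np.percentile(Q[:,2],[50,95,99,100]).round(4), np.percentile(abs(Q[:,0]),[1,50]).round(4),np.percentile(Q[:,1],[1,50,99]).round(4))
print(o["force"],o["opening"]);todo((.596,-.133,.062),18.6,o)
E
```

```text
-1 14724 [-0.1015 -0.0606 -0.0495 -0.0434] [0.0256 0.0548] [-0.0183 -0.0119  0.0095]
1 14522 [-0.1019 -0.0607 -0.0495 -0.0432] [0.0257 0.0548] [-0.0183 -0.0118  0.0096]
[-0.08478909 -0.86895883  0.04447015] 1.0009004553287768
shift [-0.6 -0.7 15.9] turn [ 0.35 -0.49  0.41]
```

Confirmed: the open tips sit at tool z≈−44 mm, about 31 mm short of spec. Continuing down and gripping.

apply_moves:
  targets:
    - [[0,0,8],[0.3,-0.4,0.4],0]
    - [[0,-0.5,8],[0,0,0],0]
    - [[0,0,0],[0,0,0],0.5]
    - [[0,0,0],[0,0,0],0.8]
    - [[0,0,0],[0,0,0],1]
  force: 60

```text
clock: 5.95
position: [0.5965, -0.1332, 0.0599]
orientation: [3.1, 0.506, -0.0]
force: [0.3, -0.5, 0.3]
opening: 0.604
```

apply_moves:
  targets:
    - [[0,0,0],[0,0,0],1]
    - [[0,0,0],[0,0,0],1]
    - [[0,0,0],[0,0,0],1]
    - [[0,0,0],[0,0,0],1]
    - [[0,0,0],[0,0,0],1]

```text
clock: 6.37
position: [0.5965, -0.1334, 0.0607]
orientation: [3.1, 0.506, 0.0]
force: [1.1, -0.1, -1.3]
opening: 0.228
```

apply_moves:
  targets:
    - [[0,0,-8],[0,0,0],1]
    - [[0,0,-14],[0,0,0],1]
    - [[0,0,-18],[0,0,0],1]
    - [[0,0,-22],[0,0,0],1]
    - [[0,0,-25],[0,0,0],1]

```text
clock: 6.78
position: [0.5936, -0.1327, 0.148]
orientation: [-3.099, -0.505, 0.012]
force: [0.4, 0.1, -1.6]
opening: 0.222
```

apply_moves:
  targets:
    - [[0,0,-15],[0,0,0],1]
    - [[0,0,-8],[0,0,0],1]
    - [[0,0,0],[0,0,0],1]

```text
clock: 7.03
position: [0.5955, -0.1334, 0.1782]
orientation: [-3.101, -0.505, 0.002]
force: [0.3, -0.5, -1.1]
opening: 0.225
```

```bash
python3 - <<'E'
from h import *
np.set_printoptions(precision=4,suppress=True)
for n,b in (("top",(398,190,450,250)),("side",(305,340,395,400))):
    P=np.load(n+"P.npy")[b[1]:b[3],b[0]:b[2]].reshape(-1,3)
    Q=P[(P[:,2]>.118)&(abs(P[:,0]-.5)<.05)&(abs(P[:,1]+.34)<.03)]
    vx,vy,x0,y0=cv2.fitLine(Q[:,:2].astype(np.float32),cv2.DIST_HUBER,0,.01,.01).ravel()
    print(n,len(Q),"yaw",np.degrees(np.arctan2(vy,vx)),"y at x=.53/.48",y0+vy/vx*(.53-x0),y0+vy/vx*(.48-x0),"min",Q.min(0),"max",Q.max(0))
    B=P[(abs(P[:,2]-.012)<.005)&(np.hypot(P[:,0]-.53,P[:,1]+.341)<.06)]
    print(cv2.minEnclosingCircle(B[:,:2].astype(np.float32)))
    for x in(.475,.49,.505,.52): 
        q=Q[abs(Q[:,0]-x)<.005];print(x,q[:,2].max() if len(q) else None)
todo((.455,-.334,.14),-5)
E
```

```text
top 75 yaw -4.4418597 y at x=.53/.48 -0.34333456 -0.33945054 min [ 0.4717 -0.3484  0.1188] max [ 0.531  -0.3341  0.1357]
((0.5315464735031128, -0.34145522117614746), 0.053511351346969604)
0.475 0.13565739110312608
0.49 0.1339562286711991
0.505 0.12859421646839533
0.52 0.12479095763491248
side 236 yaw -5.376855 y at x=.53/.48 -0.34637296 -0.34166694 min [ 0.4705 -0.3495  0.1181] max [ 0.5336 -0.3354  0.1369]
((0.5297280550003052, -0.34471365809440613), 0.05019570142030716)
0.475 0.13686381561050226
0.49 0.13300078771515267
0.505 0.12916711284680044
0.52 0.1259135979508621
shift [-196.8  145.7   38.4] turn [ 0.    0.06 23.49]
```

apply_moves:
  targets:
    - [[-20,-7,0],[0,0,0],1]
    - [[-30,-10,0],[0,0,0],1]
    - [[-35,-12,0],[0,0,0],1]
    - [[-35,-12,0],[0,0,0],1]
    - [[-17,-5,0],[0,0,0],1]

```text
clock: 7.45
position: [0.447, -0.1322, 0.1745]
orientation: [3.099, 0.51, -0.005]
force: [0.1, -0.9, -1.1]
opening: 0.227
```

apply_moves:
  targets:
    - [[0,0,0],[0,0,5.9],1]
    - [[0,0,0],[0,0,5.9],1]
    - [[0,0,0],[0,0,5.9],1]
    - [[0,0,0],[0,0,5.9],1]
    - [[0,0,0],[0,0,0],1]

```text
clock: 7.87
position: [0.4399, -0.1315, 0.1723]
orientation: [-3.135, 0.166, 0.011]
force: [0.3, -0.0, -2.1]
opening: 0.226
```

```bash
python3 - <<'E'
from h import *
todo((.450,-.3365,.175),-5)
E
```

```text
shift [ 31.8 202.8  -3.2] turn [-0.09  0.41 -1.08]
```

apply_moves:
  targets:
    - [[3,25,-2],[0,0,0],1]
    - [[4,35,0],[0,0,0],1]
    - [[5,35,0],[0,0,0],1]
    - [[5,35,0],[0,0,-0.5],1]
    - [[5,30,0],[0,0,-0.5],1]

```text
clock: 8.28
position: [0.447, -0.2906, 0.1705]
orientation: [-3.135, 0.089, 0.019]
force: [0.8, 0.5, -2.0]
opening: 0.226
```

apply_moves:
  targets:
    - [[4,25,0],[0,0,0],1]
    - [[0,0,0],[0,0,0],1]
    - [[0,0,0],[0,0,0],1]

```text
clock: 8.53
position: [0.4474, -0.3239, 0.1685]
orientation: [-3.137, 0.081, 0.022]
force: [0.2, 1.6, -1.8]
opening: 0.225
```

```bash
python3 - <<'E'
from h import *
np.set_printoptions(precision=4,suppress=True)
todo((.450,-.3365,.132),-5)
p,d,P,o=wr("w5");todo((.450,-.3365,.132),-5,o)
s,ds=snapshot("side");cv2.imwrite("pics/s5.png",s);np.save("s5.npy",ds)
a=cv2.resize(s[240:400,230:430],(500,400));cv2.imwrite("pics/c5.png",cv2.convertScaleAbs(a,alpha=1.6))
E
```

```text
shift [ 3.7 12.5 36.4] turn [-0.15  0.81  2.06]
shift [ 3.7 12.5 36.4] turn [-0.15  0.81  2.06]
```

View pics/c5.png

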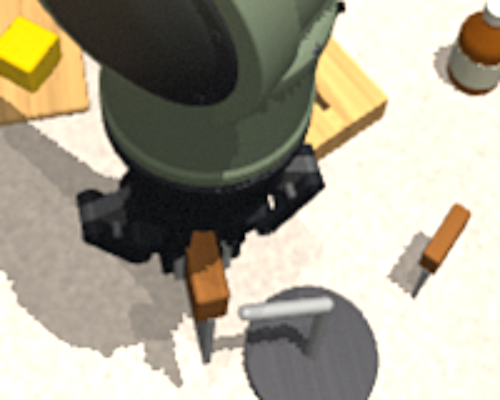

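The crop shows the scraper held by its strip at (207,275), just in front of the peg tip at (245,312). Now aligning.

apply_moves:
  targets:
    - [[2,8,15],[0,0.8,2],1]
    - [[2,4.5,15],[0,0,0],1]
    - [[0,0,6],[0,0,0],1]
    - [[0,0,0],[0,0,0],1]

```text
clock: 8.97
position: [0.4522, -0.3316, 0.1306]
orientation: [-3.134, 0.121, -0.001]
force: [-0.4, 0.2, -0.5]
opening: 0.221
```

```bash
python3 - <<'E'
from h import *
np.set_printoptions(precision=4,suppress=True)
todo((.450,-.3365,.132),-5)
p,d,P,o=wr("w6");s,ds=snapshot("side");S=cloud("side",ds)
hv=cv2.cvtColor(s,cv2.COLOR_BGR2HSV)
X,Y,Z=[S[...,i] for i in range(3)]
m=(ds>0)&(abs(X-.45)<.05)&(abs(Y+.336)<.06)&(Z>.13)&(Z<.22)&(hv[...,1]>110)&(hv[...,0]<16)
Q=S[m];print("strip",len(Q),Q.min(0),Q.max(0));q=Q[Q[:,2]>Q[:,2].max()-.012];print(cv2.minAreaRect(q[:,:2].astype(np.float32)))
m=(ds>0)&(X<.467)&(X>.43)&(abs(Y+.336)<.06)&(Z>.05)&(Z<.15)&(hv[...,1]<90);Q=S[m];print("plate",len(Q),np.percentile(Q,[2,50,98],axis=0))
E
```

```text
shift [-1.8  5.1 -1.5] turn [-0.28 -0.01  0.59]
strip 394 [ 0.44   -0.3673  0.1629] [ 0.4616 -0.3318  0.1991]
((0.45089054107666016, -0.34964001178741455), (0.03512141853570938, 0.020063959062099457), 83.33372497558594)
plate 74 [[ 0.4465 -0.3666  0.0787]
 [ 0.4475 -0.3656  0.1106]
 [ 0.4512 -0.3467  0.148 ]]
```

apply_moves:
  targets:
    - [[-1.5,5,-1.5],[-0.3,0,0.5],1]
    - [[0,0,0],[0,0,0],1]
    - [[0,0,0],[0,0,0],1]

```text
clock: 9.32
position: [0.4513, -0.3367, 0.1346]
orientation: [3.137, -0.133, 0.004]
force: [-0.3, -0.2, -1.8]
opening: 0.226
```

```bash
python3 - <<'E'
from h import *
todo((.450,-.3365,.132),-5); todo((.480,-.3391,.124),-5);todo((.507,-.3415,.116),-5)
E
```

```text
shift [-1.3 -0.1  2.6] turn [ 0.09 -0.13  0.16]
shift [28.8 -0.1 10.7] turn [ 0.09 -0.13  0.16]
shift [55.9  0.  18.7] turn [ 0.09 -0.13  0.16]
```

apply_moves:
  targets:
    - [[6,0,2.5],[0,0,0],1]
    - [[8,0,2.5],[0,0,0],1]
    - [[8,0,2.2],[0,0,0],1]
    - [[8,0,2.2],[0,0,0],1]
    - [[0,0,0],[0,0,0],1]

```text
clock: 9.73
position: [0.4856, -0.3392, 0.1253]
orientation: [3.137, -0.131, 0.007]
force: [-0.5, 0.6, -2.7]
opening: 0.225
```

```bash
python3 - <<'E'
from h import *
p,d,P,o=wr("w7");print(o["force"],o["position"]);todo((.507,-.3415,.116),-5,o)
s,ds=snapshot("side");cv2.imwrite("pics/c7.png",cv2.convertScaleAbs(np.hstack([cv2.resize(s[300:400,280:400],(420,350)),cv2.resize(p[120:320,220:420],(350,350))]),alpha=1.6))
E
```

```text
[-0.48177346  0.59303406 -2.69345596] [ 0.48562589 -0.33917633  0.1253203 ]
shift [21.5  0.5  9.4] turn [ 0.1  -0.26  0.22]
```

View pics/c7.png

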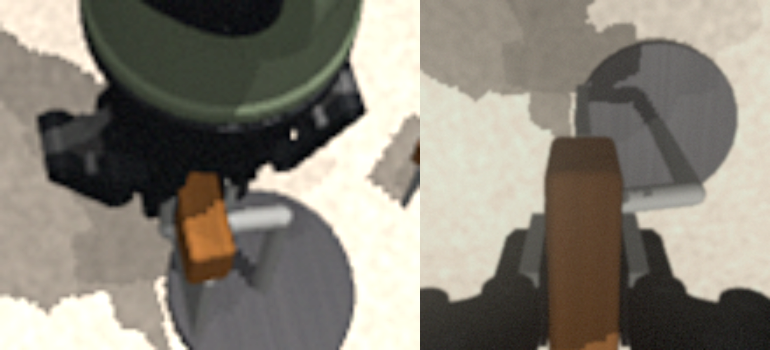

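The peg passes through the hole: its tip shows left of the plate at (168,222), and there is no contact force. Going further in, then lowering onto the peg.

apply_moves:
  targets:
    - [[7,0,2.5],[0,0,0],1]
    - [[7,0,2.5],[0,0,0],1]
    - [[4,0,2],[0,0,0],1]
    - [[0,0,2],[0,0,0],1]
    - [[0,0,0],[0,0,0],1]

```text
clock: 10.25
position: [0.5033, -0.3413, 0.1157]
orientation: [3.137, -0.134, 0.005]
force: [0.2, 0.4, -1.8]
opening: 0.222
```

apply_moves:
  targets:
    - [[0,0,2],[0,0,0],1]
    - [[0,0,0],[0,0,0],1]

```text
clock: 10.42
position: [0.503, -0.3413, 0.1133]
orientation: [3.137, -0.134, 0.005]
force: [-0.5, -1.0, -2.4]
opening: 0.222
```

```bash
python3 - <<'E'
from h import *
todo((.507,-.3415,.110),-5)
E
```

```text
shift [ 4.  -0.2  3.3] turn [ 0.1  -0.17  0.12]
```

apply_moves:
  targets:
    - [[0,0,1.5],[0,0,0],1]
    - [[0,0,0],[0,0,0],1]
    - [[0,0,0],[0,0,0],1]

```text
clock: 10.67
position: [0.5026, -0.3414, 0.1117]
orientation: [3.137, -0.134, 0.005]
force: [-0.9, -1.0, -0.9]
opening: 0.224
```

apply_moves:
  targets:
    - [[0,0,1.5],[0,0,0],1]
    - [[0,0,0],[0,0,0],1]
    - [[0,0,0],[0,0,0],1]

```text
clock: 10.92
position: [0.5028, -0.3417, 0.1112]
orientation: [3.137, -0.135, 0.007]
force: [-1.0, 0.9, 0.9]
opening: 0.225
```

Force went from −2.4 to +0.9 N, so the peg now carries the scraper. Releasing.

apply_moves:
  targets:
    - [[0,0,0],[0,0,0],0.7]
    - [[0,0,0],[0,0,0],0.6]
    - [[0,0,0],[0,0,0],0.4]
    - [[0,0,0],[0,0,0],0.2]
    - [[0,0,0],[0,0,0],0]

```text
clock: 11.33
position: [0.503, -0.342, 0.1114]
orientation: [3.136, -0.135, 0.008]
force: [-0.6, -0.2, -0.1]
opening: 0.811
```

apply_moves:
  targets:
    - [[0,0,0],[0,0,0],0]
    - [[0,0,0],[0,0,0],0]
    - [[0,0,0],[0,0,0],0]
    - [[0,0,0],[0,0,0],0]
    - [[0,0,0],[0,0,0],0]

```text
clock: 11.75
position: [0.503, -0.342, 0.1114]
orientation: [3.136, -0.135, 0.008]
force: [0.3, -0.6, -0.5]
opening: 0.998
```

apply_moves:
  targets:
    - [[0,0,-10],[0,0,0],0]
    - [[0,0,-15],[0,0,0],0]
    - [[0,0,-25],[0,0,0],0]
    - [[0,0,-35],[0,0,0],0]
    - [[0,0,-35],[0,0,0],0]

```text
clock: 12.17
position: [0.4993, -0.34, 0.2316]
orientation: [-3.137, 0.137, 0.009]
force: [0.8, 0.1, 0.2]
opening: 0.999
```

apply_moves:
  targets:
    - [[0,0,-25],[0,0,0],0]
    - [[0,0,0],[0,0,0],0]
    - [[0,0,0],[0,0,0],0]
    - [[0,0,0],[0,0,0],0]

```text
clock: 12.5
position: [0.5005, -0.3422, 0.268]
orientation: [3.135, -0.139, 0.007]
force: [0.2, -0.3, -0.5]
opening: 1.0
```

```bash
python3 - <<'E'
from h import *
np.set_printoptions(precision=4,suppress=True)
p,d,P,o=wr("w8")
s,ds=snapshot("side");S=cloud("side",ds);hv=cv2.cvtColor(s,cv2.COLOR_BGR2HSV)
X,Y,Z=[S[...,i] for i in range(3)]
m=(ds>0)&(abs(X-.51)<.05)&(abs(Y+.34)<.06)&(Z>.12)&(Z<.2)&(hv[...,1]>110)&(hv[...,0]<16)
Q=S[m];print("strip",len(Q),Q.min(0),Q.max(0),Q.mean(0))
cv2.imwrite("pics/c8.png",cv2.convertScaleAbs(np.hstack([cv2.resize(s[300:400,280:400],(420,350)),cv2.resize(p[100:350,180:430],(350,350))]),alpha=1.6))
E
```

```text
strip 761 [ 0.4915 -0.3772  0.1429] [ 0.5172 -0.3079  0.1767] [ 0.503  -0.3469  0.1694]
```

View pics/c8.png

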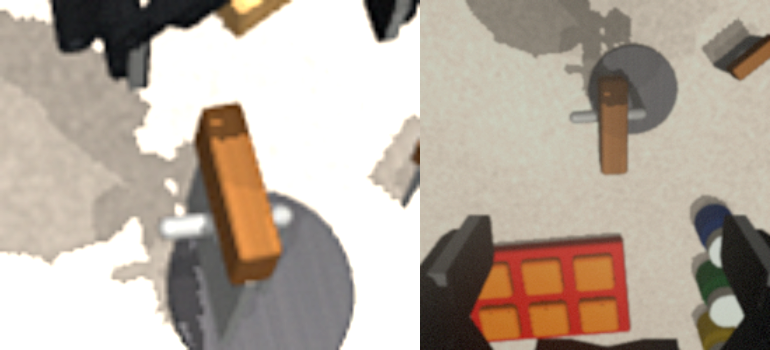

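The scraper hangs upright on the peg, strip at (240,190), free of the fingers, at about stand x −27 mm. Now to the lid handle, moving high to its +y position.

apply_moves:
  targets:
    - [[0,-20,-15],[0,0,1.5],0]
    - [[-1.5,-37,-10],[0,0,1.5],0]
    - [[-1.5,-38,-5],[0,0,1.5],0]
    - [[-1.5,-38,0],[0,0,1.5],0]
    - [[-1.5,-38,0],[0,0,1.5],0]

```text
clock: 13.02
position: [0.5153, -0.1739, 0.2929]
orientation: [3.114, -0.372, -0.009]
force: [0.9, -0.2, 0.1]
opening: 1.004
```

apply_moves:
  targets:
    - [[-1.5,-38,0],[0,0,0],0]
    - [[-1.5,-38,0],[0,0,0],0]
    - [[-1.5,-38,0],[0,0,0],0]
    - [[-1.5,-38,0],[0,0,0],0]
    - [[-1.5,-38,0],[0,0,0],0]

```text
clock: 13.43
position: [0.5509, 0.0224, 0.2882]
orientation: [3.112, -0.377, -0.018]
force: [1.5, 0.3, 0.6]
opening: 0.998
```

apply_moves:
  targets:
    - [[-1.5,-38,0],[0,0,0],0]
    - [[-1.5,-38,0],[0,0,0],0]
    - [[-1.5,-15,0],[0,0,0],0]
    - [[0,0,0],[0,0,0],0]
    - [[0,0,0],[0,0,0],0]

```text
clock: 13.85
position: [0.5664, 0.1267, 0.2816]
orientation: [3.111, -0.358, -0.031]
force: [-0.3, -0.9, -0.9]
opening: 0.998
```

```bash
python3 - <<'E'
from h import *
np.set_printoptions(precision=4,suppress=True)
p,d,P,o=wr("w9");X,Y,Z=[P[...,i] for i in range(3)];g=p.max(2)
m=(d>0)&(abs(X-.525)<.06)&(abs(Y-.18)<.1)&(Z>.155)&(Z<.185)&(g<70)
Q=P[m];print(len(Q),Q.min(0),Q.max(0),np.percentile(Q[:,2],98));k=cv2.minAreaRect(Q[:,:2].astype(np.float32));print(k)
todo((.5245,.181,.22),-12.5,o)
hv=cv2.cvtColor(p,cv2.COLOR_BGR2HSV)
m=(d>0)&(hv[...,1]>130)&((hv[...,0]<8)|(hv[...,0]>172))&(abs(Y-.3)<.06)&(Z>.11);print("red wrist px",m.sum())
if m.sum()>20:
    c,V,w=pca(P[m]);print(c,V[0],w)
# red from the first top/side clouds
for n,b in (("top",(175,135,235,215)),("side",(255,65,355,125))):
    s=cv2.cvtColor(cv2.imread(f"pics/{n}0.png"),cv2.COLOR_BGR2HSV);C=np.load(n+"P.npy")
    k=np.zeros(s.shape[:2],bool);k[b[1]:b[3],b[0]:b[2]]=1
    k&=(s[...,1]>110)&((s[...,0]<9)|(s[...,0]>171))&(C[...,2]>.11)&(abs(C[...,1]-.3)<.04)
    Q=C[k];c,V,w=pca(Q);f=np.percentile(Q@np.array([.976,-.218,0]),[1,99]);v=V[0]*np.sign(V[0][2])
    print(n,len(Q),c,v,"ang",np.arctan2(v[2],np.hypot(v[0],v[1])),w)
E
```

```text
1727 [0.5098 0.1247 0.1555] [0.5477 0.2458 0.1739] 0.1729058741689275
((0.5281029939651489, 0.18509328365325928), (0.12301894277334213, 0.0141064478084445), 77.77069854736328)
shift [-52.  -44.1  62.1] turn [ 0.68  1.07 -0.65]
red wrist px 176
[0.7123 0.277  0.1266] [-0.9381  0.2199  0.2675] [0.0087 0.004  0.0006]
top 104 [0.6056 0.3011 0.1944] [-0.8349  0.1771  0.5212] ang 0.5482150273791906 [0.0806 0.004  0.0014]
side 311 [0.6091 0.2984 0.1887] [-0.8426  0.1836  0.5063] ang 0.5309058938800633 [0.0805 0.0036 0.0021]
```

The handle bar measures 123×14.1 mm, centred at (0.528, 0.185, 0.167) with yaw −12.2°. The red arm is at about 0.54 rad.

apply_moves:
  targets:
    - [[-20,-20,15],[0.5,0.7,-0.9],0]
    - [[-25,-24,15],[0,0,0],0]
    - [[-4,-4,15],[0,0,0],0]
    - [[0,0,10],[0,0,0],0]
    - [[0,0,0],[0,0,0],0]

```text
clock: 14.32
position: [0.5277, 0.1773, 0.2245]
orientation: [3.118, -0.351, -0.009]
force: [-0.8, -0.1, 0.2]
opening: 1.001
```

```bash
python3 - <<'E'
from h import *
todo((.528,.185,.119),-12.2)
E
```

```text
shift [ -0.9  -8.1 105.5] turn [ 0.26  0.3  -0.63]
```

apply_moves:
  targets:
    - [[-1,-8,20],[0.2,0.3,-0.6],0]
    - [[0,0,30],[0,0,0],0]
    - [[0,0,30],[0,0,0],0]
    - [[0,0,20],[0,0,0],0]
    - [[0,0,0],[0,0,0],0]

```text
clock: 14.73
position: [0.5336, 0.1771, 0.1246]
orientation: [-3.122, 0.35, -0.009]
force: [0.0, -0.8, -0.4]
opening: 0.996
```

```bash
python3 - <<'E'
from h import *
todo((.528,.185,.119),-12.2)
E
```

```text
shift [-7.2 -6.4  5.6] turn [-0.04 -0.32 -0.59]
```

apply_moves:
  targets:
    - [[-7,-6,4],[0,-0.3,-0.5],0]
    - [[0,0,0],[0,0,0],0]
    - [[0,0,0],[0,0,0],0]

```text
clock: 14.98
position: [0.53, 0.1819, 0.123]
orientation: [-3.122, 0.342, -0.003]
force: [-0.8, -1.1, 0.4]
opening: 1.003
```

```bash
python3 - <<'E'
from h import *
todo((.528,.185,.119),-12.2)
E
```

```text
shift [-2.6 -2.6  4. ] turn [-0.04 -0.1  -0.32]
```

apply_moves:
  targets:
    - [[-2.6,-2,4],[0,0,-0.3],0.3]
    - [[0,0,0],[0,0,0],0.6]
    - [[0,0,0],[0,0,0],0.8]
    - [[0,0,0],[0,0,0],1]
    - [[0,0,0],[0,0,0],1]
  force: 70

```text
clock: 15.4
position: [0.5294, 0.1855, 0.1224]
orientation: [-3.12, 0.332, -0.009]
force: [0.3, 1.0, -0.2]
opening: 0.3
```

apply_moves:
  targets:
    - [[0,0,0],[0,0,0],1]
    - [[0,0,0],[0,0,0],1]
    - [[0,0,0],[0,0,0],1]
    - [[0,0,0],[0,0,0],1]
    - [[0,0,0],[0,0,0],1]

```text
clock: 15.82
position: [0.5271, 0.1861, 0.1227]
orientation: [-3.12, 0.331, -0.002]
force: [0.3, 0.0, -1.1]
opening: 0.134
```

```bash
python3 - <<'E'
from h import *
o=observe();print(o["opening"],o["force"],o["q"].round(3));todo((.528,.185,.119),-12.2)
E
```

```text
0.13396722717956608 [ 0.27127206  0.04327409 -1.05280507] [-0.903  0.612  0.666  1.875 -0.508  0.827 -0.183]
shift [1.1 0.9 3.7] turn [-0.27 -0.04  0.09]
```

Gripped the bar (opening 11 mm, not empty). Raising along the hinge arc.

apply_moves:
  targets:
    - [[0.2,0,-4.3],[0,-1.5,0],1]
    - [[0.4,0,-7.2],[0,-2.5,0],1]
    - [[0.4,0,-7.2],[0,-2.5,0],1]
    - [[0.4,0,-7.2],[0,-2.5,0],1]
    - [[0,0,0],[0,0,0],1]
  force: 90

```text
clock: 16.23
position: [0.5299, 0.1853, 0.1483]
orientation: [-3.094, 0.327, 0.251]
force: [-6.4, 3.8, -2.4]
opening: 0.124
```

```bash
cat >> h.py <<'E'
def lid():
    o=observe();R=Ro.from_rotvec(o["orientation"]).as_matrix();e=np.array([.977,-.211,0])
    h=np.array([.528,.185,0])+.165*e;h[2]=.115
    g=o["position"]-.045*R[:,2]      # bar, 45 mm behind TCP
    r=g-h;ang=np.arctan2(r[2],-(r@e))-np.arctan2(.052,.165)
    print("tool tilt",np.arcsin(-R[:,2]@e).round(3),"bar angle",ang.round(3),"radius",np.hypot(r[2],r@e).round(4),"F",o["force"].round(1),"open",o["opening"].round(3),"q",o["q"].round(2))
E
python3 -c "
from h import *
lid()"
```

```text
Traceback (most recent call last):
  File "h.py", line 30, in lid
    print("tool tilt",np.arcsin(-R[:,2]@e).round(3),"bar angle",ang.round(3),"radius",np.hypot(r[2],r@e).round(4),"F",o["force"].round(1),"open",o["opening"].round(3),"q",o["q"].round(2))
                                                                                                                                                 ^^^^^^^^^^^^^^^^^^
AttributeError: 'float' object has no attribute 'round'
```

```bash
sed -i 's/o\["opening"\].round(3)/round(o["opening"],3)/' h.py
python3 -c "
from h import *
lid()"
```

```text
tool tilt 0.162 bar angle 0.157 radius 0.1741 F [-6.4  3.8 -2.4] open 0.124 q [-0.8   0.65  0.64  1.72 -0.51  1.09 -0.16]
```

Tool tilt and bar angle agree (0.16 rad). Continuing.

apply_moves:
  targets:
    - [[0.4,0,-7.2],[0,-2.5,0],1]
    - [[0.4,0,-7.2],[0,-2.5,0],1]
    - [[0.4,0,-7.2],[0,-2.5,0],1]
    - [[0.4,0,-7.2],[0,-2.5,0],1]
    - [[0,0,0],[0,0,0],1]

```text
clock: 16.65
position: [0.5363, 0.1839, 0.1741]
orientation: [-3.042, 0.321, 0.529]
force: [-9.2, 4.7, 0.2]
opening: 0.124
```

apply_moves:
  targets:
    - [[0.4,0,-7.2],[0,-2.5,0],1]
    - [[0.4,0,-7.2],[0,-2.5,0],1]
    - [[0.4,0,-7.2],[0,-2.5,0],1]
    - [[0.4,0,-7.2],[0,-2.5,0],1]
    - [[0,0,0],[0,0,0],1]

```text
clock: 17.07
position: [0.5459, 0.1816, 0.1979]
orientation: [-2.966, 0.313, 0.802]
force: [-11.1, 2.9, 5.0]
opening: 0.124
```

```bash
python3 - <<'E'
from h import *
lid()
np.set_printoptions(precision=4,suppress=True)
e=np.array([.977,-.211,0]);yv=np.array([.211,.977,0]);h=np.array([.528,.185,0])+.165*e;h[2]=.115
for n in("side","top"):
    p,d=snapshot(n);P=cloud(n,d)-h;a=-(P@e);b=P@yv;z=P[...,2];hv=cv2.cvtColor(p,cv2.COLOR_BGR2HSV)
    if n=="side":cv2.imwrite("pics/s10.png",p)
    th=np.arctan2(z,a)
    r=(d>0)&(hv[...,1]>110)&((hv[...,0]<9)|(hv[...,0]>171))&(abs(b-.13)<.03)&(a>.0)&(a<.23)&(z>0)
    if r.sum()>20:
        k=np.polyfit(a[r],z[r],1);print(n,"red",r.sum(),np.arctan(k[0]))
    for lo,hi in((-.115,-.04),(.04,.115)):
        l=(d>0)&(hv[...,1]<60)&(b>lo)&(b<hi)&(a>.02)&(a<.2)&(z>.012)
        l&=abs(th-.5)<.25
        if l.sum()>50:
            A=np.c_[a[l],np.ones(l.sum())];w=np.ones(l.sum())
            for _ in range(8):
                k=np.linalg.lstsq(A*w[:,None],z[l]*w,rcond=None)[0];w=1/(1+((z[l]-A@k)/.003)**2)
            print(n,"lid",l.sum(),np.arctan(k[0]),k[1],(w>.5).mean())
cv2.imwrite("pics/c10.png",cv2.convertScaleAbs(cv2.resize(cv2.imread("pics/s10.png")[40:240,220:420],(600,600)),alpha=1.5))
E
```

```text
tool tilt 0.528 bar angle 0.471 radius 0.1738 F [-11.1   2.9   5. ] open 0.124 q [-0.58  0.83  0.57  1.32 -0.54  1.64 -0.15]
side red 179 0.528689302675768
side lid 1631 0.4676815255060804 0.012249693014252652 0.9160024524831392
side lid 820 0.4684317702620314 0.012406136294382331 0.9353658536585366
top lid 1437 0.46484675835634737 0.013170351691416681 0.8392484342379958
```

View pics/c10.png

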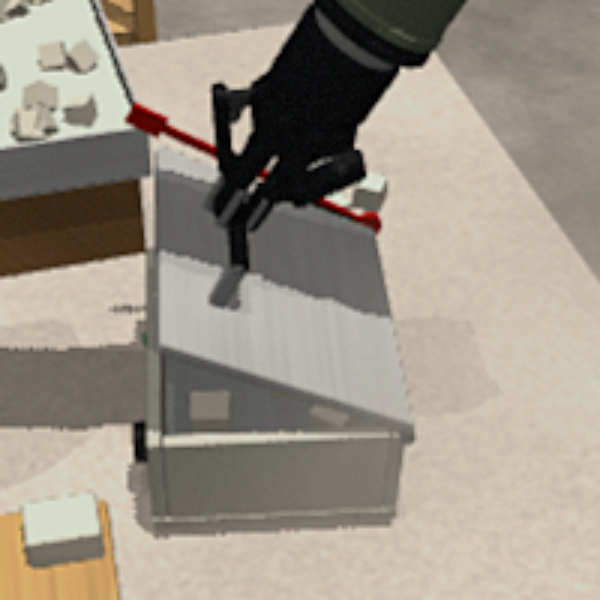

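The lid is at 0.468 rad, held by the bar at (230,220) in the crop. The red arm is at 0.53–0.55 rad, so about 0.068 rad more is needed. The tilt already leads, so I'll raise without tilting further.

apply_moves:
  targets:
    - [[1.6,0,-5.7],[0,0,0],1]
    - [[1.6,0,-5.7],[0,0,0],1]
    - [[0,0,0],[0,0,0],1]
    - [[0,0,0],[0,0,0],1]
    - [[0,0,0],[0,0,0],1]

```text
clock: 17.58
position: [0.5497, 0.1806, 0.2021]
orientation: [-2.97, 0.315, 0.804]
force: [-6.5, -0.7, -1.5]
opening: 0.124
```

```bash
cat > m.py <<'E'
from h import *
lid()
e=np.array([.977,-.211,0]);yv=np.array([.211,.977,0]);h=np.array([.528,.185,0])+.165*e;h[2]=.115
for n in("side","top"):
    p,d=snapshot(n);W=cloud(n,d);P=W-h;a=-(P@e);b=P@yv;z=P[...,2];hv=cv2.cvtColor(p,cv2.COLOR_BGR2HSV)
    r=(d>0)&(hv[...,1]>110)&((hv[...,0]<9)|(hv[...,0]>171))&(abs(b-.13)<.03)&(a>-.03)&(a<.25)&(z>0)
    if r.sum()>20: print(n,"red",r.sum(),np.arctan(np.polyfit(a[r],z[r],1)[0]),"tip",np.percentile(a[r],99.5))
    l=(d>0)&(hv[...,1]<60)&(abs(abs(b)-.078)<.037)&(a>.02)&(a<.2)&(abs(np.arctan2(z-.012,a)-.52)<.15)
    A=np.c_[a[l],np.ones(l.sum())];w=np.ones(l.sum())
    for _ in range(8):
        k=np.linalg.lstsq(A*w[:,None],z[l]*w,rcond=None)[0];w=1/(1+((z[l]-A@k)/.003)**2)
    print(n,"lid",l.sum(),np.arctan(k[0]),(w>.5).mean())
    if n=="side":
        X,Y,Z=[W[...,i] for i in range(3)]
        m=(d>0)&(abs(X-.51)<.05)&(abs(Y+.34)<.06)&(Z>.12)&(Z<.2)&(hv[...,1]>110)&(hv[...,0]<16)
        print("strip",m.sum(),W[m].mean(0))
E
python3 m.py
```

```text
tool tilt 0.528 bar angle 0.504 radius 0.174 F [-6.5 -0.7 -1.5] open 0.124 q [-0.57  0.83  0.57  1.3  -0.54  1.66 -0.16]
side red 200 0.519540195449882 tip 0.2061039207225708
side lid 2451 0.5012013339814017 0.9412484700122399
strip 745 [ 0.50320234 -0.3463969   0.16945218]
top lid 1445 0.4986423049046427 0.857439446366782
```

apply_moves:
  targets:
    - [[1.5,0,-5.5],[0,0,0],1]
    - [[1.5,0,-5.5],[0,0,0],1]
    - [[0,0,0],[0,0,0],1]
    - [[0,0,0],[0,0,0],1]
    - [[0,0,0],[0,0,0],1]

```text
clock: 18.1
position: [0.553, 0.1797, 0.2056]
orientation: [-2.972, 0.317, 0.813]
force: [-7.9, -0.8, -2.7]
opening: 0.121
```

```bash
python3 m.py; python3 - <<'E'
import cv2;from h import *
s,_=snapshot("side");cv2.imwrite("pics/s12.png",cv2.convertScaleAbs(s,alpha=1.4))
E
```

```text
tool tilt 0.532 bar angle 0.533 radius 0.174 F [-7.9 -0.8 -2.7] open 0.121 q [-0.57  0.84  0.57  1.28 -0.54  1.67 -0.16]
side red 178 0.5205770079246221 tip 0.20620691292704227
side lid 2417 0.530109272927745 0.9342159702110053
strip 754 [ 0.5031212  -0.34690972  0.16940287]
top lid 1410 0.5262163461543361 0.8659574468085106
```

View pics/s12.png

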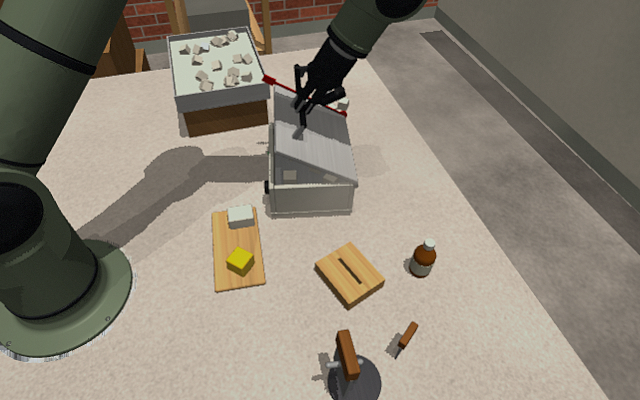

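The lid is at 0.53 rad, level with the red arm (0.52–0.55), and the scraper hangs at (347,355). Soap bars and bottle look unmoved. I'll check stillness once, then hand in.

apply_moves:
  targets:
    - [[0,0,0],[0,0,0],1]
    - [[0,0,0],[0,0,0],1]
    - [[0,0,0],[0,0,0],1]

```text
clock: 18.5
position: [0.5504, 0.1802, 0.2032]
orientation: [-2.973, 0.317, 0.816]
force: [-5.7, -0.9, -1.0]
opening: 0.119
```

```bash
python3 - <<'E'
from h import *
lid();v=observe();print(abs(v["joint_velocities"]).max(),v["position"])
if abs(v["joint_velocities"]).max()<.02 and v["opening"]>.08: print(ticket.finish_job())
lid()
E
```

```text
tool tilt 0.534 bar angle 0.512 radius 0.174 F [-5.7 -0.9 -1. ] open 0.119 q [-0.57  0.84  0.57  1.29 -0.53  1.67 -0.16]
0.03306711778885583 [0.5504392  0.18020723 0.20316421]
tool tilt 0.534 bar angle 0.512 radius 0.174 F [-5.7 -0.9 -1. ] open 0.119 q [-0.57  0.84  0.57  1.29 -0.53  1.67 -0.16]
```

The lid sagged slightly: zero rows re-target the sagged pose. I'll end on an upward row and let it settle through camera calls, which hold the target.

apply_moves:
  targets:
    - [[2,0,-7],[0,0,0],1]

```text
clock: 18.58
position: [0.5541, 0.1794, 0.2068]
orientation: [-2.973, 0.318, 0.819]
force: [-5.3, -2.3, -6.9]
opening: 0.127
```

```bash
python3 - <<'E'
from h import *
for i in range(12):
    snapshot("side")
    if i%3==2: lid();print(abs(observe()["joint_velocities"]).max())
E
python3 m.py
```

```text
tool tilt 0.534 bar angle 0.548 radius 0.1741 F [-7.3 -0.6 -3.4] open 0.123 q [-0.56  0.84  0.57  1.27 -0.53  1.68 -0.16]
0.008370364486610268
tool tilt 0.535 bar angle 0.547 radius 0.1741 F [-7.8 -1.7 -3.1] open 0.121 q [-0.56  0.84  0.57  1.27 -0.53  1.68 -0.16]
0.0013598037957328242
tool tilt 0.535 bar angle 0.547 radius 0.1741 F [-7.1 -1.3 -3.3] open 0.126 q [-0.56  0.84  0.57  1.27 -0.53  1.68 -0.16]
0.0008171355087940553
tool tilt 0.535 bar angle 0.547 radius 0.1741 F [-7.3 -0.4 -4.1] open 0.123 q [-0.56  0.84  0.57  1.27 -0.53  1.68 -0.16]
0.001806508568730983
tool tilt 0.535 bar angle 0.547 radius 0.1741 F [-7.3 -0.4 -4.1] open 0.123 q [-0.56  0.84  0.57  1.27 -0.53  1.68 -0.16]
side red 153 0.5188407089842335 tip 0.2062801824738026
side lid 2372 0.5440373743501324 0.9447723440134908
strip 754 [ 0.50314973 -0.34680611  0.16943842]
top lid 1387 0.5438017070070471 0.8565248738284066
```

```bash
python3 -c "
from h import *
print(ticket.finish_job());lid()"
```

```text
the job is handed in; nothing more can be done
None
the job is handed in; nothing more can be done
```

The job is handed in; no verdict is reported. The scraper hangs by its hole on the peg, placed and let go while the lid was still shut. The arm is holding the lid by its black bar, level with the red arm.

**Last checks**
- **Lid:** it measured 0.544 rad in both the top and side views and was still (joint speeds under 0.002 rad/s). The red arm read 0.52–0.55 rad, lowest in the later views where the gripper partly hid it. The difference is at most about 0.025 rad, against 0.07 allowed.
- **Grip:** the bar was still between the fingers, with about 8 N on the tool.
- **Scraper:** its position did not change between checks.
- **Soap bars and bottle:** they look unmoved in the last side picture, but I did not measure them again. I also did not measure how far the red arm's tip may have moved.

**What went wrong on the way**
- **First grasp:** it closed on nothing, because the fingertips end about 32 mm short of the reported TCP. I measured that in the depth image and went lower on the second try.
- **Lid sag:** it dropped to about 0.51 rad on rows that commanded no movement. My first hand-in check refused because the arm was still moving, so I raised the lid again and let it settle before handing in.

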